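# Drop the food processor's drive spindle home

### The arm

A 6-joint arm with a two-finger parallel gripper is mounted at the origin on the work surface. World frame = base frame: x ahead of the robot, y to its left, z up, the work surface at z = 0. Lengths are in mm, angles in rad, forces in N, time in s.
With the tool pointing down it reaches from about 400 to 925 mm from the base axis. Payload 12.5 kg.
Tool frame: the origin (TCP) lies midway between the tips of the shut fingers; the grasp point (between the pads) lies 19 mm behind it; z points along the fingers, y is the direction in which the jaws open and shut (so a half turn about z gives the same grasp; the last joint's range is limited). The gripper opens to 95 mm and grips with 3 to 60 N. Pads are 20 mm wide; open, the fingers measure 119 mm over their backs; the gripper's body (75 mm by 180 mm) begins 59 mm behind the grasp point.
Start: joints at [1.197, 0.491, 1.559, -0, 1.092, -0.106], TCP at [165.364, 602.745, 214.661] pointing down, gripper open.
Joint ranges: [-3.1, 3.1], [-0.84, 2.19], [0.05, 2.79], [-1.13, 4.28], [0.06, 2.93], [-2.69, 2.69]. Speed limits (rad/s): [2.22, 2.22, 2.79, 3.14, 3.14, 3.14].

### API

Orientations are given as [roll, pitch, yaw] about the fixed x, y, z axes, in that order (R = Rz(yaw) Ry(pitch) Rx(roll)).
In Python, from cell import * gives the robot as it stands. The module is installed in compiled form; this text tells all that it offers.
- The arm moves only by the tool carry_out, never from a script. Its argument "moves" is a list of rows, each an object of numbers: "dx", "dy", "dz": the shift along the tool's x, y, z in m; "twist": the turn about the tool's z in degrees. A call has 1 to 5 rows; each row is the pose to reach, as a shift and turn from the pose commanded when the call began, along the tool's axes at that moment; what a row does not reach only later rows make up. A row lasts 1/10 s, in which the tool goes at most 50 mm and 8.59 degrees, less where a joint would pass 70% of its speed; a pose out of reach is approached as far as the arm can. A call with a gripper value outside its range is refused whole. "grip" is the finger opening in m, from 0 to 0.0951, set as the call begins (left out, the last holds). The fingers move at their own pace and stop on an object; the grip force is fixed at half the most. Time passes only in rows, so rows that repeat a pose let the fingers close. It gives the time, the measured TCP pose, the force and the opening at its end, in the units of the state.
- state(): the state, without advancing time (a new reading comes with each control period).
- read_camera(name): name is "side" or "top" or "wrist"; returns (picture, depth): 420x560x3 uint8, red, green, blue; 420x560 float32, mm along the optical axis (not along the pixel's ray), 0 where there is no reading.
- camera_info(name): a dict with "mtx" (3x3 intrinsics, pixels), "R" (3x3) and "t" (3): a world point X has camera coordinates R X + t. Camera axes: x right, y down, z forward; pixel columns grow to the right and rows downward; lengths in mm; the calibration is good to about 2 mm. A picture is of the moment at which its call begins: read the wrist's pose just before it. camera_info takes no time and is no camera call; for the wrist camera it gives the pose at the moment of the call.
- job_done(): hands the job in, once; it reports no verdict.
The state is a dict: "t": time; "joints": joint angles; "qvel": joint speeds; "tau": joint torques, N m; "eef_pos": TCP position; "tcp_rot": TCP orientation; "ft_force": force on the tool from outside, world axes, zero at the start; "moment": the same for the moment, N m; "opening": opening from 0.0 (shut) to 1.0 (fully open).
Only numpy, scipy, OpenCV 4.12 (cv2) and the standard library are available. Lean on these libraries where they do the work, as an engineer would, in place of code of your own. Each camera call takes 0.05 s, during which the arm holds its last target. There are 200 camera calls.

### The job

Put the food processor's loose drive spindle back into the power unit: take it from the accessory stand, lower it foot first into the sleeve, and turn it under light pressure until its square foot finds the drive and it drops. Press it gently to the bottom, so that the orange ring comes down to the sleeve's mouth, without forcing it, then let go and leave it there. Leave the other things where they are.

Things in the scene. Friction and masses are not known exactly. Their poses are not given: they have to be found in the camera images.
- spindle: Drive spindle, straight steel rod 150 mm long, 0.15-0.23 kg, upright in one of the stand's two wells. Origin: middle of the foot's underside; z runs up the rod. Foot: square, 14 x 14 mm (sides along its x and y), 16 mm long, lowest 3.5 mm stepped in to 11.5 mm square. Above it a round 20 mm shaft up to 105 mm, with an orange ring at 54 to 58 mm: the depth mark.
- spindle_head (a point): Centre of the spindle's black square head, the place to grip: 18 x 18 mm (sides parallel to the foot's), from 111 to 150 mm above the foot's underside; this point is at 131 mm. Just below it a black flange of 26 mm diameter, 105 to 111 mm.
- unit: White food processor power unit without its bowl, fixed, heavy: drum of 210 mm diameter, 110 mm high, origin under its centre, control nose to -x (150 mm from the centre). A black sleeve stands in the middle. Contact there is hard: 1 mm too far is 20 N or more. Over 40 N of the spindle on it, sideways and twisting contact included, is forcing it; search with about 5 N, press home 5 to 15 N for half a second.
- mouth (a point): Centre of the open mouth of the black guide sleeve, 130 mm above the table. Sleeve 54 mm outside, upright round bore of 22 mm, flared to 28 mm over its top 4 mm. With the spindle home the lower edge of the orange ring is level with this mouth.
- drive (a point): Point on the sleeve's axis 40 mm below the mouth: the flat top of the brass motor coupling. Unless the foot happens to fit, it stops here or with its stepped end in the pocket, 40 to 45 mm below the mouth. The coupling stands at any angle, which is not reported and is hardly seen. Geared to the motor, it does not turn when the foot rubs on it, only above 0.35 N m.
- seat (a point): Bottom of the coupling's blind square pocket, on the axis, 54 mm below the mouth: where the foot's underside bottoms out. Pocket 15.6 x 15.6 mm, 14 mm deep, edge chamfered 1.5 mm. The square foot fits in four positions a quarter turn apart, each within about 6 degrees either way.
- stand: Fixed grey accessory stand, 110 x 220 mm and 50 mm high, origin at the centre of its underside, with two round wells of 23 mm, 40 mm deep, at y = -55 and +55 mm in its frame. One holds the spindle, the other the dough tool.
- dough_tool: White plastic dough tool standing in the other well of the stand: 20 mm stem with a 44 mm wide paddle on top, 136 mm tall, origin at its foot. Leave it alone.
- disc: Slicing disc lying flat on the table, 160 mm diameter, 16 mm high hub, origin under its centre. Leave it alone.
- plates: Stack of white foam plates, 224 mm diameter, about 66 mm high, origin under its centre. Leave it alone.
- oil: Jug of cooking oil with a blue cap, 132 mm diameter, 246 mm tall, origin under its centre. Leave it alone.

How it is judged:
By the outcome, as a careful person would: the job done as asked, in the order asked, and still so for the second after the job is handed in, with the robot touching nothing.
It also fails if it takes over 61 s, if anything falls off the work surface, if the arm or the gripper's body presses on something with over 40 N, if the wrist force passes 120 N, or if a joint passes its speed limit or range.

## Working session

There is one attempt and no reset: what is moved stays moved. The work goes in short steps, Python scripts to look and compute and a tool call to move; the robot and the scene stay as the last step left them, time stands still between calls to the robot, and variables do not carry over. Pictures are saved under pics/ and viewed, about 8 in all and at most 12, crops included, and the job is handed in when it is done.

Besides the shell and the picture viewer there is one more tool, called after ">>>" by a JSON object that holds its "fn" and its "kwargs". carry_out: Moves the arm, as the interface text tells. Its arguments: {"type":"object","properties":{"moves":{"type":"array","items":{"type":"object","properties":{"dx":{"type":"number"},"dy":{"type":"number"},"dz":{"type":"number"},"twist":{"type":"number"}}}},"grip":{"type":"number"}},"required":["moves"]}

```bash
mkdir -p pics; cat > h.py <<'E'
from cell import *
import numpy as np, cv2
def snap(n):
    ci=camera_info(n); p,d=read_camera(n); return p,d,ci
def world(ci,u,v,z):
    c=np.linalg.inv(ci["mtx"])@np.array([u,v,1.])*z
    return ci["R"].T@(c-ci["t"])
def ray_at_h(ci,u,v,h):
    c=ci["R"].T@(np.linalg.inv(ci["mtx"])@np.array([u,v,1.])); o=-ci["R"].T@ci["t"]
    return o+c*(h-o[2])/c[2]
def save(n,p): cv2.imwrite(n,p[:,:,::-1])
E
python3 - <<'E'
from h import *
print(state())
for n in("top","side"):
    p,d,ci=snap(n); save(f"pics/{n}0.png",p); np.savez(f"{n}0.npz",p=p,d=d,**ci); print(n,-ci["R"].T@ci["t"],ci["R"].round(2).tolist(),ci["mtx"][0,0])
E
```

```text
{'t': 0.0, 'joints': array([ 1.19738455e+00,  4.91585915e-01,  1.55944843e+00, -6.54874212e-06,
        1.09169952e+00, -1.05610334e-01]), 'qvel': array([-7.52013785e-05, -1.30703889e-03, -6.52445704e-04,  2.25205565e-03,
        1.15791565e-04, -6.74340178e-04]), 'tau': array([-6.99496013e-04, -6.12645221e+01, -2.58168232e+01,  6.92623411e-02,
        4.82288003e-02, -1.21557200e-04]), 'eef_pos': array([165.27909099, 602.49811488, 214.04572528]), 'tcp_rot': array([-3.14045718e+00, -1.14525074e-04,  2.87379417e+00]), 'ft_force': array([-0.00411327, -1.04726036, -0.70275847]), 'moment': array([-0.00370109, -0.038197  , -0.00513243]), 'opening': 0.9996328836843}
top [ 229.18964416   -4.09850105 1989.56878014] [[0.01, -1.0, -0.01], [-0.98, -0.01, -0.19], [0.19, 0.01, -0.98]] 545.4805413866435
side [  -8.53903125 -825.62887557 1274.22779269] [[0.8, -0.6, -0.01], [-0.46, -0.6, -0.66], [0.39, 0.53, -0.75]] 491.5434388412532
```

View pics/top0.png

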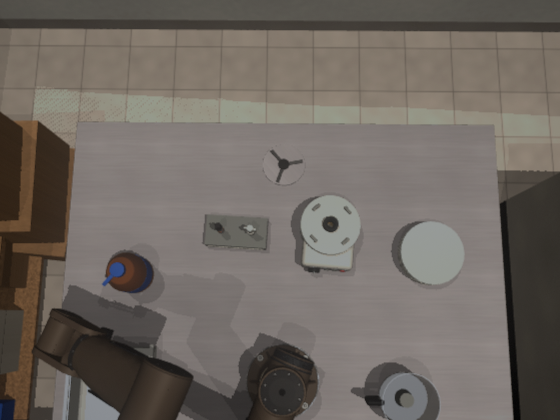

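View pics/side0.png

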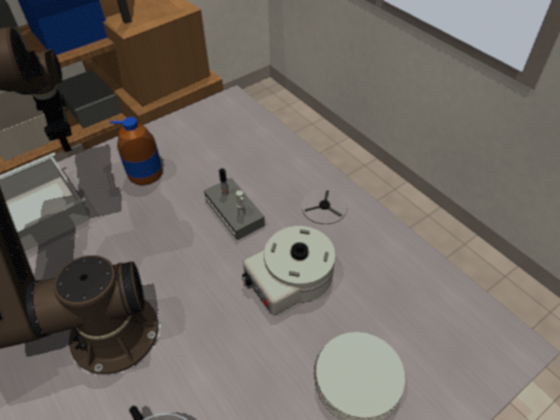

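The top view shows the spindle's black head near (217,227) in the left well, the dough tool at about (250,230), the sleeve mouth at about (331,224) and the oil at (128,272). The side view shows the spindle head at (223,175) and the sleeve at (299,250).

```bash
python3 - <<'E'
from h import *
t=np.load("top0.npz"); s=np.load("side0.npz")
print("head top", ray_at_h(t,217,226,160), "mouth",ray_at_h(t,331,224,130))
print("side head top", ray_at_h(s,222,171,160), "mouth",ray_at_h(s,299.5,250,130))
print("depth",world(t,331,216,t["d"][216,331]),t["d"][220:230,328:334:5].tolist())
a=cv2.resize(t["p"][195:265,195:285],None,fx=6,fy=6,interpolation=cv2.INTER_CUBIC)
b=cv2.resize(t["p"][190:280,290:370],None,fx=6,fy=6,interpolation=cv2.INTER_CUBIC)
c=np.zeros((600,800,3),np.uint8)
c[:300,:400]=cv2.resize(t["p"][205:250,195:255],(400,300),interpolation=2);c[:300,400:]=cv2.resize(t["p"][202:247,301:361],(400,300),interpolation=2)
c[300:,:400]=cv2.resize(s["p"][160:205,195:255],(400,300),interpolation=2);c[300:,400:]=cv2.resize(s["p"][228:273,270:330],(400,300),interpolation=2)
save("pics/crop1.png",c)
E
```

```text
head top [522.72659331 225.6599742  160.        ] mouth [ 537.99687744 -164.20634301  130.        ]
side head top [521.60542503 220.23267142 160.        ] mouth [ 536.58932785 -167.04393714  130.        ]
depth [ 565.62142491 -164.20755595  132.43256386] [[1892.779296875, 1884.11572265625], [1887.010498046875, 1899.5946044921875], [0.0, 1903.2822265625], [1920.434814453125, 1925.0860595703125], [1946.85107421875, 0.0], [1880.4739990234375, 1923.8079833984375], [1880.004638671875, 1890.2098388671875], [1881.0614013671875, 1880.8372802734375], [1885.755126953125, 1871.65673828125], [1875.7469482421875, 1882.660888671875]]
```

View pics/crop1.png

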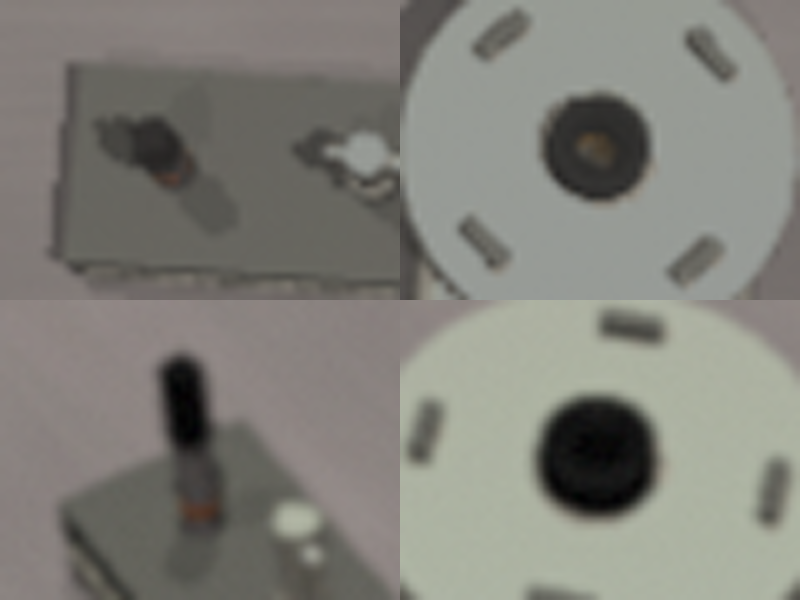

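>>> {"fn": "carry_out", "kwargs": {"moves": [{"dz":-0.05},{"dz":-0.1},{"dz":-0.12},{"dx":-0.042,"dy":-0.025,"dz":-0.12},{"dx":-0.084,"dy":-0.05,"dz":-0.12}]}}

```text
schema error: expected keys dx, dy, dz, twist
```

>>> {"fn": "carry_out", "kwargs": {"moves": [{"dx":-0.042,"dy":-0.025},{"dx":-0.084,"dy":-0.05},{"dx":-0.126,"dy":-0.075},{"dx":-0.168,"dy":-0.1},{"dx":-0.21,"dy":-0.125}]}}

```text
schema error: expected keys dx, dy, dz, twist
```

```bash
python3 - <<'E'
from h import *
s=state(); ci=camera_info("wrist"); print(s["eef_pos"],s["tcp_rot"],s["joints"].round(2),-ci["R"].T@ci["t"],ci["R"].round(2).tolist(),ci["mtx"].round(1).tolist())
t=np.load("top0.npz"); print("head",ray_at_h(t,218.2,225,160),"mouth",ray_at_h(t,330.7,224.2,130))
s=np.load("side0.npz"); print("head",ray_at_h(s,222,168.8,160),"mouth",ray_at_h(s,299.7,251,130))
E
```

```text
[165.27744402 602.54112043 214.10387703] [-3.14059321e+00 -1.02711019e-04  2.87384501e+00] [ 1.2   0.49  1.56 -0.    1.09 -0.11] [ 91.40113568 622.83398729 384.48777323] [[0.26, 0.96, -0.0], [0.93, -0.25, 0.27], [0.26, -0.07, -0.96]] [[357.3, 0.0, 281.8], [0.0, 357.3, 209.5], [0.0, 0.0, 1.0]]
head [526.20456297 221.68525813 160.        ] mouth [ 537.28815318 -163.16615366  130.        ]
head [527.16933726 228.95523133 160.        ] mouth [ 534.80921146 -170.21477526  130.        ]
```

>>> {"fn": "carry_out", "kwargs": {"moves": [{"dx":0,"dy":0,"dz":-0.05,"twist":0},{"dx":0,"dy":0,"dz":-0.1,"twist":0},{"dx":0,"dy":0,"dz":-0.12,"twist":0},{"dx":-0.042,"dy":-0.025,"dz":-0.12,"twist":0},{"dx":-0.084,"dy":-0.05,"dz":-0.12,"twist":0}]}}

```text
t: 0.6
eef_pos: [233.1, 531.7, 334.7]
tcp_rot: [3.141, 0.0, 2.876]
ft_force: [1.9, 0.5, -0.8]
opening: 1.0
```

>>> {"fn": "carry_out", "kwargs": {"moves": [{"dx":-0.042,"dy":-0.025,"dz":0,"twist":0},{"dx":-0.084,"dy":-0.05,"dz":0,"twist":0},{"dx":-0.126,"dy":-0.075,"dz":0,"twist":0},{"dx":-0.168,"dy":-0.1,"dz":0,"twist":0},{"dx":-0.21,"dy":-0.125,"dz":0,"twist":0}]}}

```text
t: 1.1
eef_pos: [403.5, 354.5, 334.6]
tcp_rot: [-3.142, -0.0, 2.874]
ft_force: [0.1, 0.7, 0.3]
opening: 1.0
```

>>> {"fn": "carry_out", "kwargs": {"moves": [{"dx":-0.042,"dy":-0.025,"dz":0,"twist":0},{"dx":-0.084,"dy":-0.05,"dz":0,"twist":0},{"dx":-0.12,"dy":-0.075,"dz":0.03,"twist":0},{"dx":-0.14,"dy":-0.09,"dz":0.05,"twist":0},{"dx":-0.14,"dy":-0.09,"dz":0.05,"twist":0}]}}

```text
t: 1.6
eef_pos: [514.5, 229.5, 281.4]
tcp_rot: [-3.138, -0.004, 2.87]
ft_force: [-0.5, 0.7, 0.2]
opening: 1.003
```

```bash
python3 - <<'E'
from h import *
s=state(); print(s["eef_pos"],s["tcp_rot"],s["joints"].round(2),s["t"])
p,d,ci=snap("wrist"); save("pics/w1.png",p); np.savez("w1.npz",p=p,d=d,**ci); 
for z in(160,):
  X=ci["R"]@np.array([526,224,z])+ci["t"]; u=ci["mtx"]@X; print(u/u[2],X)
E
```

```text
[514.48642889 229.48209713 281.40068406] [-3.13846952 -0.00413335  2.87024663] [ 0.3   0.34  1.62 -0.    1.19 -1.  ] 1.6
[279.9586395 217.1109748   1.       ] [ -1.59109102   6.52027864 305.11847576]
```

View pics/w1.png

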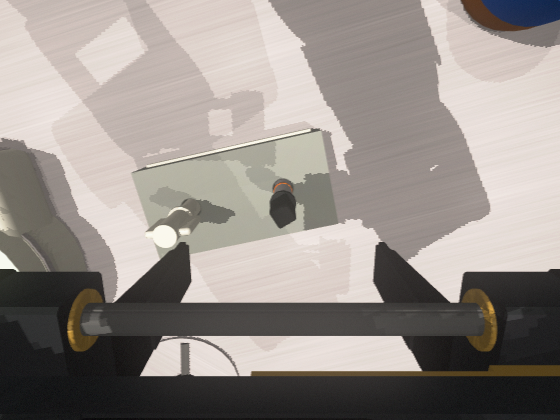

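The spindle's head is at about (283,213), with the dough tool left of it at (175,225). The head looks rotated with an edge toward the camera, so I'll enlarge it.

```bash
python3 - <<'E'
from h import *
t=np.load("w1.npz"); p=t["p"][170:240,245:325]
c=cv2.resize(p,(800,700),interpolation=cv2.INTER_CUBIC)[80:680]
c=np.clip((c/255.)**.45*255,0,255).astype(np.uint8); save("pics/w1c.png",c)
for u,v in((283,212),(283,220)): print(world(t,u,v,t["d"][v,u]))
E
```

```text
[522.14016059 227.76689626 160.64290763]
[529.49139057 225.7263843  158.97512127]
```

View pics/w1c.png

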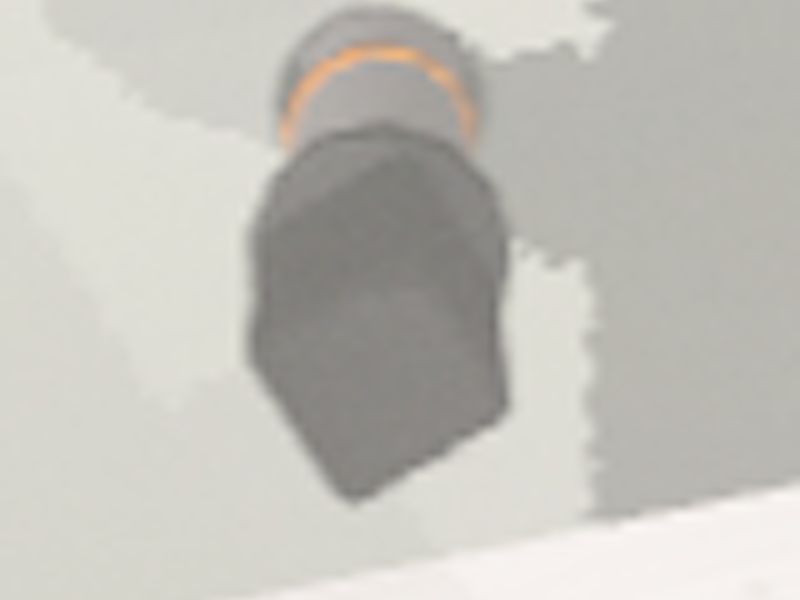

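```bash
python3 - <<'E'
from h import *
t=np.load("w1.npz"); f=lambda x,y,h:ray_at_h(t,245+x/10,178+y/10,h)
L,B,R,T=[f(*q,160) for q in((250,357),(355,502),(510,408),(402,268))]
print("centre",(L+R)/2,(B+T)/2)
for a,b in((L,B),(B,R),(R,T),(T,L)):
    e=b-a; print(np.linalg.norm(e),np.degrees(np.arctan2(e[1],e[0]))%90)
# flange centre and ring
print("flange(z~111)",f(380,245,111))
print("ring z~66",f(382,140,66))
y=2.8705; print("jaw angle",np.degrees(np.arctan2(-np.cos(y),np.sin(y)))%180)
c=(L+R+B+T)/4; d=c-np.array([514.5,229.5,281.4]); print("tool dx,dy",d[0]*np.cos(y)+d[1]*np.sin(y), d[0]*np.sin(y)-d[1]*np.cos(y))
E
```

```text
centre [525.96429468 226.7271027  160.        ] [526.22292604 226.48156591 160.        ]
15.777823614866834 18.914805587641176
15.743965574433116 17.051380122728844
15.460611993371215 21.258464505696594
15.126863860970508 15.723572406466744
flange(z~111) [526.49807839 226.54668138 111.        ]
ring z~66 [526.21412524 226.84546636  66.        ]
jaw angle 74.4675350923028
tool dx,dy -11.945612621274122 0.31467462985192807
```

>>> {"fn": "carry_out", "kwargs": {"moves": [{"dx":-0.012,"dy":0,"dz":0.02,"twist":8.5},{"dx":-0.012,"dy":0,"dz":0.04,"twist":17},{"dx":-0.012,"dy":0,"dz":0.05,"twist":25.5},{"dx":-0.012,"dy":0,"dz":0.06,"twist":34},{"dx":-0.012,"dy":0,"dz":0.07,"twist":42.5}]}}

```text
t: 2.15
eef_pos: [525.0, 230.4, 215.2]
tcp_rot: [3.14, 0.0, 2.127]
ft_force: [0.5, -0.1, 0.2]
opening: 0.998
```

>>> {"fn": "carry_out", "kwargs": {"moves": [{"dx":0,"dy":0,"dz":0.005,"twist":7},{"dx":0,"dy":0,"dz":0.01,"twist":14},{"dx":0,"dy":0,"dz":0.01,"twist":14},{"dx":0,"dy":0,"dz":0.01,"twist":14}]}}

```text
t: 2.55
eef_pos: [525.2, 230.0, 205.4]
tcp_rot: [3.141, -0.0, 1.892]
ft_force: [0.6, 0.7, -1.0]
opening: 0.998
```

```bash
python3 - <<'E'
from h import *
s=state(); print(s["eef_pos"],s["tcp_rot"],s["joints"].round(2),s["t"])
p,d,ci=snap("wrist"); np.savez("w2.npz",p=p,d=d,**ci)
c=cv2.resize(p[150:270,200:360],(800,600),interpolation=2); c=np.clip((c/255.)**.5*255,0,255).astype(np.uint8); save("pics/w2.png",c)
X=ci["R"]@np.array([526,226.5,160])+ci["t"]; u=ci["mtx"]@X; print(u/u[2])
E
```

```text
[525.16366004 230.00236209 205.36272238] [ 3.14072030e+00 -1.63920511e-04  1.89217723e+00] [ 0.3   0.43  1.7   0.    1.01 -0.02] 2.55
[280.92711829 237.81937188   1.        ]
```

View pics/w2.png

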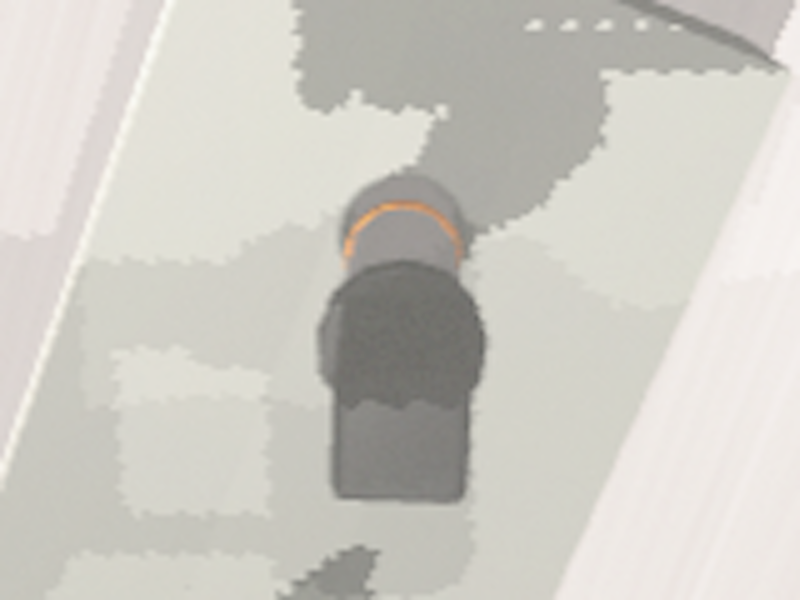

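The head at crop (400,450) is square to the image now, with its end edge level to about 1°, and centred between the jaws. I'll go down and grip.

>>> {"fn": "carry_out", "kwargs": {"moves": [{"dx":-0.0035,"dy":0,"dz":0.03,"twist":0},{"dx":-0.0035,"dy":0,"dz":0.055,"twist":0},{"dx":-0.0035,"dy":0,"dz":0.075,"twist":0},{"dx":-0.0035,"dy":0,"dz":0.08,"twist":0},{"dx":-0.0035,"dy":0,"dz":0.08,"twist":0}]}}

```text
t: 3.1
eef_pos: [526.4, 226.0, 124.7]
tcp_rot: [-3.141, -0.0, 1.889]
ft_force: [0.0, -0.4, 0.6]
opening: 0.997
```

>>> {"fn": "carry_out", "kwargs": {"grip": 0.0, "moves": [{"dx":0,"dy":0,"dz":0,"twist":0},{"dx":0,"dy":0,"dz":0,"twist":0},{"dx":0,"dy":0,"dz":0,"twist":0},{"dx":0,"dy":0,"dz":0,"twist":0},{"dx":0,"dy":0,"dz":0,"twist":0}]}}

```text
t: 3.6
eef_pos: [526.5, 225.9, 124.9]
tcp_rot: [3.141, -0.0, 1.888]
ft_force: [-0.5, -1.0, 1.1]
opening: 0.634
```

>>> {"fn": "carry_out", "kwargs": {"moves": [{"dx":0,"dy":0,"dz":0,"twist":0},{"dx":0,"dy":0,"dz":0,"twist":0},{"dx":0,"dy":0,"dz":0,"twist":0}]}}

```text
t: 3.9
eef_pos: [526.5, 225.8, 124.6]
tcp_rot: [3.142, -0.0, 1.888]
ft_force: [-0.1, 1.1, -0.1]
opening: 0.385
```

>>> {"fn": "carry_out", "kwargs": {"moves": [{"dx":0,"dy":0,"dz":0,"twist":0},{"dx":0,"dy":0,"dz":0,"twist":0},{"dx":0,"dy":0,"dz":0,"twist":0},{"dx":0,"dy":0,"dz":0,"twist":0}]}}

```text
t: 4.3
eef_pos: [526.4, 225.9, 124.6]
tcp_rot: [-3.142, -0.0, 1.888]
ft_force: [-0.2, 0.7, -0.8]
opening: 0.187
```

>>> {"fn": "carry_out", "kwargs": {"moves": [{"dx":0,"dy":0,"dz":0,"twist":0},{"dx":0,"dy":0,"dz":0,"twist":0}]}}

```text
t: 4.5
eef_pos: [526.4, 225.9, 124.6]
tcp_rot: [3.142, -0.0, 1.888]
ft_force: [0.1, 0.4, 0.0]
opening: 0.187
```

```bash
python3 - <<'E'
from h import *
s=state(); print(s)
E
```

```text
{'t': 4.5, 'joints': array([ 2.89992340e-01,  5.24209806e-01,  1.78380994e+00,  1.78164693e-04,
        8.33537751e-01, -2.70313144e-02]), 'qvel': array([-1.52876678e-03, -3.54772011e-05, -8.37541403e-04,  4.69886588e-06,
        1.77998627e-03, -1.80563036e-04]), 'tau': array([-3.98325222e-01, -5.82401311e+01, -2.07415903e+01, -1.32725914e-01,
       -2.60392361e-02,  2.13923004e-04]), 'eef_pos': array([526.41250634, 225.89273249, 124.64123128]), 'tcp_rot': array([ 3.14155395e+00, -1.30903855e-04,  1.88770021e+00]), 'ft_force': array([0.11319255, 0.3701846 , 0.01969264]), 'moment': array([ 0.07408305,  0.112739  , -0.00969933]), 'opening': 0.187295007627539}
```

>>> {"fn": "carry_out", "kwargs": {"moves": [{"dx":0,"dy":0,"dz":-0.015,"twist":0},{"dx":0,"dy":0,"dz":-0.045,"twist":0},{"dx":0,"dy":0,"dz":-0.085,"twist":0},{"dx":0,"dy":0,"dz":-0.13,"twist":0},{"dx":0,"dy":0,"dz":-0.175,"twist":0}]}}

```text
t: 5.0
eef_pos: [526.0, 225.7, 301.2]
tcp_rot: [-3.141, 0.0, 1.888]
ft_force: [1.2, -0.4, -2.2]
opening: 0.186
```

>>> {"fn": "carry_out", "kwargs": {"moves": [{"dx":-0.02,"dy":-0.006,"dz":0,"twist":0},{"dx":-0.055,"dy":-0.0165,"dz":0,"twist":0},{"dx":-0.095,"dy":-0.0285,"dz":0,"twist":0},{"dx":-0.135,"dy":-0.04,"dz":0,"twist":0},{"dx":-0.175,"dy":-0.052,"dz":0,"twist":0}]}}

```text
t: 5.5
eef_pos: [531.2, 41.8, 299.5]
tcp_rot: [-3.141, 0.0, 1.888]
ft_force: [0.9, 1.1, -1.3]
opening: 0.187
```

>>> {"fn": "carry_out", "kwargs": {"moves": [{"dx":-0.04,"dy":-0.012,"dz":0,"twist":0},{"dx":-0.08,"dy":-0.024,"dz":0,"twist":0},{"dx":-0.12,"dy":-0.036,"dz":0,"twist":0},{"dx":-0.142,"dy":-0.042,"dz":0,"twist":0},{"dx":-0.142,"dy":-0.042,"dz":0,"twist":0}]}}

```text
t: 6.0
eef_pos: [535.8, -107.3, 299.2]
tcp_rot: [-3.141, 0.0, 1.884]
ft_force: [0.8, 1.4, -2.2]
opening: 0.19
```

>>> {"fn": "carry_out", "kwargs": {"moves": [{"dx":0,"dy":0,"dz":0,"twist":0},{"dx":0,"dy":0,"dz":0,"twist":0}]}}

```text
t: 6.2
eef_pos: [535.8, -103.8, 299.5]
tcp_rot: [-3.141, -0.0, 1.888]
ft_force: [-0.5, 0.2, -2.4]
opening: 0.185
```

```bash
python3 - <<'E'
from h import *
s=state(); print(s["eef_pos"],s["tcp_rot"],s["joints"].round(2),s["t"],s["opening"])
p,d,ci=snap("wrist"); np.savez("w3.npz",p=p,d=d,**ci)
save("pics/w3.png",np.clip((p/255.)**.6*255,0,255).astype(np.uint8))
for q in ((537,-165,130),(*s["eef_pos"][:2],s["eef_pos"][2]-114.6)):
  u=ci["mtx"]@(ci["R"]@np.array(q)+ci["t"]); print(u/u[2],u[2])
E
```

```text
[ 535.7805609  -103.80014152  299.54019908] [-3.14147403e+00 -3.69129878e-04  1.88839722e+00] [-0.31  0.3   1.63  0.    1.21 -0.63] 6.2 0.18467171601654883
[263.93431697 245.97757881   1.        ] 363.89637686178185
[281.50479511 204.48125323   1.        ] 295.07138269700806
```

View pics/w3.png

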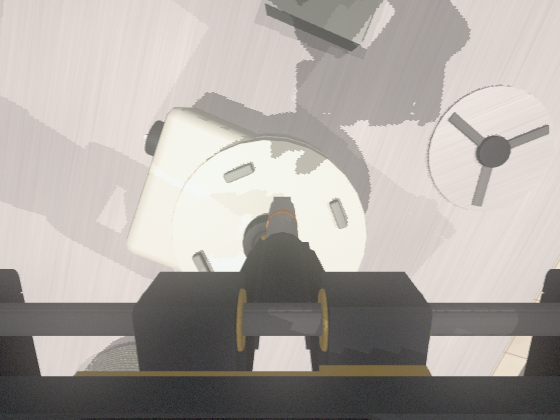

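The sleeve is at about (262,240), half hidden behind the held spindle, whose foot is at (281,200). I'll move past it so the mouth shows clear.

>>> {"fn": "carry_out", "kwargs": {"moves": [{"dx":-0.03,"dy":-0.009,"dz":0,"twist":0},{"dx":-0.07,"dy":-0.021,"dz":0,"twist":0},{"dx":-0.1,"dy":-0.03,"dz":0,"twist":0},{"dx":-0.1,"dy":-0.03,"dz":0,"twist":0},{"dx":-0.1,"dy":-0.03,"dz":0,"twist":0}]}}

```text
t: 6.75
eef_pos: [538.6, -208.5, 299.4]
tcp_rot: [-3.141, -0.001, 1.888]
ft_force: [-0.8, 0.9, -1.1]
opening: 0.189
```

```bash
python3 - <<'E'
from h import *
s=state(); print(s["eef_pos"],s["tcp_rot"],s["joints"].round(2),s["t"],s["opening"],s["ft_force"],s["moment"])
p,d,ci=snap("wrist"); np.savez("w4.npz",p=p,d=d,**ci)
c=p[110:245,190:370]; c=cv2.resize(c,(800,600),interpolation=2)
save("pics/w4.png",np.clip((c/255.)**.5*255,0,255).astype(np.uint8))
q=(*s["eef_pos"][:2],s["eef_pos"][2]-114.6)
u=ci["mtx"]@(ci["R"]@np.array(q)+ci["t"]); print(u/u[2],u[2])
E
```

```text
[ 538.55530077 -208.51362184  299.4037796 ] [-3.14141575e+00 -6.21817137e-04  1.88759302e+00] [-0.48  0.35  1.56  0.    1.23 -0.8 ] 6.75 0.1892245784435403 [-0.78164757  0.86136651 -1.10972842] [-0.08606587  0.03555257 -0.03320483]
[281.50926448 204.49648748   1.        ] 295.06845816549657
```

View pics/w4.png

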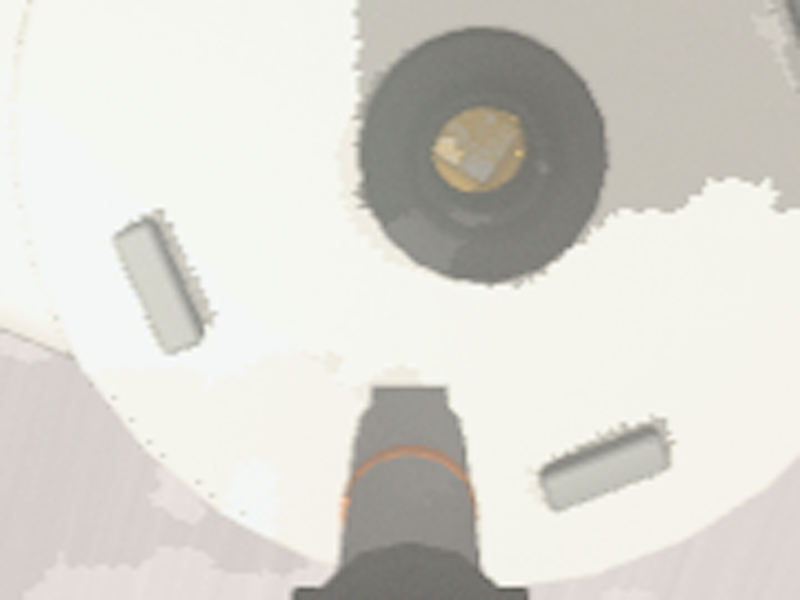

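The sleeve's rim is centred at crop (484,159), i.e. pixel (299.0,145.8), with the brass coupling visible in it at (479,150). The spindle's foot edge runs from (371,387) to (448,387).

```bash
python3 - <<'E'
from h import *
t=np.load("w4.npz"); f=lambda x,y,h:ray_at_h(t,190+x/4.444,110+y/4.444,h)
tx=np.array([np.cos(1.888),np.sin(1.888),0]); ty=np.array([np.sin(1.888),-np.cos(1.888),0])
T=np.array([538.55,-208.51,0]); zf=299.4-114.6
e=f(409.5,387,zf+3.5); print("foot edge mid rel TCP",(e-T)@tx,(e-T)@ty,"expected 7,0")
a,b=f(371,387,zf+3.5),f(448,387,zf+3.5); print("width",np.linalg.norm(a-b))
m=f(484.5,159.5,130); print("mouth",m,"rel TCP",(m-T)@tx,(m-T)@ty, "rim width",np.linalg.norm(f(363,159,130)-f(607,159,130)))
# rim fit by dark mask
g=cv2.cvtColor(t["p"],cv2.COLOR_RGB2GRAY); print(g[146,270:330].tolist()); print(g[112:178,299].tolist())
E
```

```text
foot edge mid rel TCP 7.1575824742347365 0.5294049423390506 expected 7,0
width 14.052192032826735
mouth [ 541.01041615 -163.10882672  130.        ] rel TCP 42.36873866334389 16.49879290354009 rim width 51.66944023198813
[142, 75, 70, 68, 70, 67, 70, 69, 70, 69, 67, 65, 64, 63, 67, 66, 64, 73, 103, 104, 101, 124, 144, 119, 108, 112, 111, 111, 114, 113, 109, 101, 90, 87, 91, 94, 89, 66, 55, 57, 61, 67, 65, 58, 56, 56, 57, 59, 58, 60, 59, 59, 60, 59, 60, 61, 83, 135, 149, 148]
[150, 149, 149, 138, 68, 57, 59, 60, 61, 62, 58, 62, 61, 59, 59, 56, 55, 55, 56, 60, 57, 56, 78, 101, 103, 104, 99, 100, 100, 102, 104, 107, 111, 107, 113, 111, 116, 109, 94, 83, 89, 61, 58, 59, 60, 60, 72, 80, 67, 62, 63, 64, 66, 67, 69, 68, 65, 67, 66, 64, 68, 88, 190, 236, 236, 236]
```

```bash
python3 - <<'E'
from h import *
t=np.load("w4.npz"); f=lambda u,v,h:ray_at_h(t,u,v,h)
tx=np.array([np.cos(1.888),np.sin(1.888),0]); ty=np.array([np.sin(1.888),-np.cos(1.888),0]); T=np.array([538.55,-208.51,0])
q=lambda u,v,h:np.round([(f(u,v,h)-T)@tx,(f(u,v,h)-T)@ty],1)
print("bore near z126",q(299,133.5,126),"far z90",q(299,152.5,90),"right z126? z90",q(306.7,146,126),q(306.7,146,90),"left",q(287.3,146,126),q(287.3,146,90))
for n,(u,v) in dict(rimR=(320,146),rimL=(277,150),rimB=(299,168),rimT=(299,124),drum=(245,170)).items():
    d=np.median(t["d"][v-2:v+3,u-2:u+3]); print(n,world(t,u,v,d)[2])
n=-t["R"].T@t["t"]; print("cam",(n-T)@tx,(n-T)@ty,n[2])
E
```

```text
bore near z126 [53.5 16.5] far z90 [31.4 18.5] right z126? z90 [41.9 24. ] [38.2 26.5] left [41.9  5.5] [38.2  6.1]
rimR 130.1496219895284
rimL 130.53542797944385
rimB 130.02125149671977
rimT 130.26261218830098
drum 110.23107778688257
cam 76.52714778318621 0.22132218906166656 469.8040335946635
```

>>> {"fn": "carry_out", "kwargs": {"moves": [{"dx":0.015,"dy":0.006,"dz":0,"twist":0},{"dx":0.035,"dy":0.013,"dz":0,"twist":0},{"dx":0.0427,"dy":0.016,"dz":0,"twist":0},{"dx":0.0427,"dy":0.016,"dz":0.015,"twist":0},{"dx":0.0427,"dy":0.016,"dz":0.03,"twist":0}]}}

```text
t: 7.3
eef_pos: [540.7, -162.0, 269.9]
tcp_rot: [3.14, 0.001, 1.89]
ft_force: [-0.1, -0.2, -1.4]
opening: 0.188
```

>>> {"fn": "carry_out", "kwargs": {"moves": [{"dx":0,"dy":0,"dz":0.01,"twist":0},{"dx":0,"dy":0,"dz":0.018,"twist":0},{"dx":0,"dy":0,"dz":0.018,"twist":0},{"dx":0,"dy":0,"dz":0.018,"twist":0},{"dx":0,"dy":0,"dz":0.018,"twist":0}]}}

```text
t: 7.8
eef_pos: [540.7, -163.6, 252.2]
tcp_rot: [3.141, 0.001, 1.888]
ft_force: [-0.0, 0.3, -2.2]
opening: 0.185
```

```bash
python3 - <<'E'
from h import *
s=state(); print(s["eef_pos"],s["tcp_rot"],s["joints"].round(2),s["t"],s["opening"],s["ft_force"],s["moment"])
p,d,ci=snap("wrist"); np.savez("w5.npz",p=p,d=d,**ci)
c=p[150:240,220:340]; c=cv2.resize(c,(800,600),interpolation=2)
save("pics/w5.png",np.clip((c/255.)**.5*255,0,255).astype(np.uint8))
E
```

```text
[ 540.68138896 -163.57029318  252.19288823] [3.14084999e+00 5.50016293e-04 1.88765482e+00] [-0.41  0.37  1.66  0.    1.11 -0.73] 7.8 0.18532431227781 [-0.04443272  0.26417503 -2.19596143] [-0.07904467  0.04207889 -0.02096019]
```

View pics/w5.png

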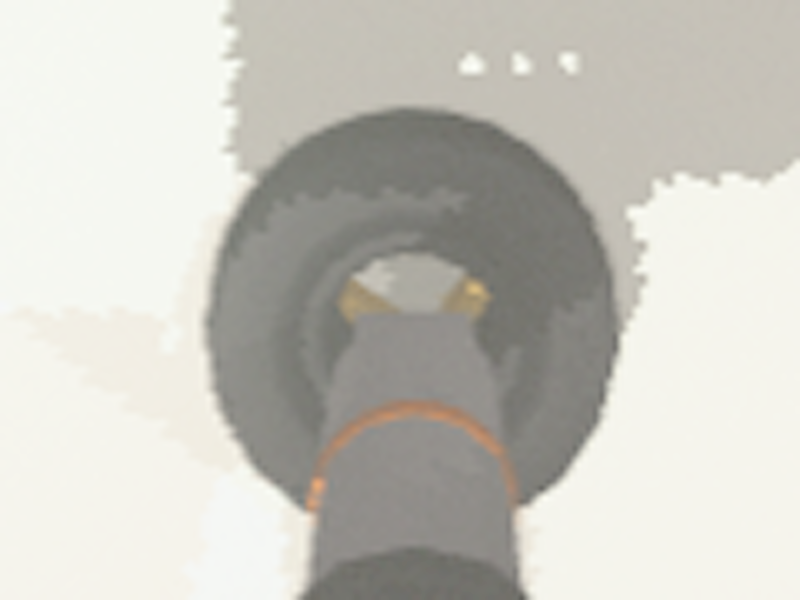

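The foot (crop x 358–475) sits within about 0.5 mm of the sleeve's centre (rim 207–617). The brass triangles at (345–400,295) and (445–490,295) suggest the pocket is turned about +40° from the foot. I'll twist +25° and go in slowly.

>>> {"fn": "carry_out", "kwargs": {"moves": [{"dx":0,"dy":-0.0003,"dz":0,"twist":8},{"dx":0,"dy":-0.0003,"dz":0,"twist":16},{"dx":0,"dy":-0.0003,"dz":0,"twist":24},{"dx":0,"dy":-0.0003,"dz":0.005,"twist":24},{"dx":0,"dy":-0.0003,"dz":0.01,"twist":24}]}}

```text
t: 8.35
eef_pos: [540.2, -163.6, 241.5]
tcp_rot: [3.141, 0.0, 1.473]
ft_force: [-0.2, -0.2, -1.1]
opening: 0.19
```

>>> {"fn": "carry_out", "kwargs": {"moves": [{"dx":0,"dy":0,"dz":0.004,"twist":0},{"dx":0,"dy":0,"dz":0.008,"twist":0},{"dx":0,"dy":0,"dz":0.012,"twist":0},{"dx":0,"dy":0,"dz":0.014,"twist":0}]}}

```text
t: 8.75
eef_pos: [540.0, -163.5, 227.1]
tcp_rot: [-3.141, -0.0, 1.469]
ft_force: [-0.3, 0.5, -2.0]
opening: 0.189
```

>>> {"fn": "carry_out", "kwargs": {"moves": [{"dx":0,"dy":0,"dz":0.002,"twist":0},{"dx":0,"dy":0,"dz":0.004,"twist":0},{"dx":0,"dy":0,"dz":0.006,"twist":0}]}}

```text
t: 9.05
eef_pos: [540.2, -163.6, 221.6]
tcp_rot: [3.141, -0.0, 1.469]
ft_force: [-0.3, -0.4, -1.8]
opening: 0.185
```

>>> {"fn": "carry_out", "kwargs": {"moves": [{"dx":0,"dy":0,"dz":0.003,"twist":0},{"dx":0,"dy":0,"dz":0.006,"twist":0},{"dx":0,"dy":0,"dz":0.009,"twist":0},{"dx":0,"dy":0,"dz":0.012,"twist":0},{"dx":0,"dy":0,"dz":0.014,"twist":0}]}}

```text
t: 9.55
eef_pos: [540.1, -163.5, 207.3]
tcp_rot: [-3.141, -0.0, 1.469]
ft_force: [-0.2, 0.7, -1.2]
opening: 0.186
```

>>> {"fn": "carry_out", "kwargs": {"moves": [{"dx":0,"dy":0,"dz":0.0005,"twist":0},{"dx":0,"dy":0,"dz":0.001,"twist":0}]}}

```text
t: 9.75
eef_pos: [540.2, -163.6, 206.6]
tcp_rot: [3.142, -0.0, 1.469]
ft_force: [-0.8, 0.2, -2.2]
opening: 0.188
```

>>> {"fn": "carry_out", "kwargs": {"moves": [{"dx":0,"dy":0,"dz":0.0005,"twist":0},{"dx":0,"dy":0,"dz":0.001,"twist":0},{"dx":0,"dy":0,"dz":0.0014,"twist":0}]}}

```text
t: 10.05
eef_pos: [540.2, -163.5, 205.2]
tcp_rot: [3.141, -0.0, 1.469]
ft_force: [0.5, -0.7, -0.9]
opening: 0.184
```

>>> {"fn": "carry_out", "kwargs": {"moves": [{"dx":0,"dy":0,"dz":0.0003,"twist":0},{"dx":0,"dy":0,"dz":0.0006,"twist":0}]}}

```text
t: 10.25
eef_pos: [540.2, -163.6, 204.6]
tcp_rot: [3.141, -0.0, 1.469]
ft_force: [0.2, -0.1, -0.8]
opening: 0.188
```

>>> {"fn": "carry_out", "kwargs": {"moves": [{"dx":0,"dy":0,"dz":0.0002,"twist":0},{"dx":0,"dy":0,"dz":0.0004,"twist":0}]}}

```text
t: 10.45
eef_pos: [540.2, -163.6, 204.2]
tcp_rot: [3.142, -0.0, 1.469]
ft_force: [0.1, -1.2, -2.0]
opening: 0.189
```

>>> {"fn": "carry_out", "kwargs": {"moves": [{"dx":0,"dy":0,"dz":0.0003,"twist":0},{"dx":0,"dy":0,"dz":0.0006,"twist":0}]}}

```text
t: 10.65
eef_pos: [540.2, -163.6, 203.6]
tcp_rot: [3.142, -0.0, 1.469]
ft_force: [-0.0, -0.6, -2.0]
opening: 0.187
```

>>> {"fn": "carry_out", "kwargs": {"moves": [{"dx":0,"dy":0,"dz":0.0003,"twist":0},{"dx":0,"dy":0,"dz":0.0005,"twist":0}]}}

```text
t: 10.85
eef_pos: [540.2, -163.6, 203.1]
tcp_rot: [3.142, -0.0, 1.469]
ft_force: [-0.6, 0.4, -1.2]
opening: 0.19
```

>>> {"fn": "carry_out", "kwargs": {"moves": [{"dx":0,"dy":0,"dz":0.0004,"twist":0},{"dx":0,"dy":0,"dz":0.0008,"twist":0}]}}

```text
t: 11.05
eef_pos: [540.2, -163.6, 202.3]
tcp_rot: [3.142, -0.0, 1.469]
ft_force: [0.5, -0.2, -2.0]
opening: 0.19
```

>>> {"fn": "carry_out", "kwargs": {"moves": [{"dx":0,"dy":0,"dz":0.0003,"twist":0},{"dx":0,"dy":0,"dz":0.0006,"twist":0}]}}

```text
t: 11.25
eef_pos: [540.1, -163.6, 201.7]
tcp_rot: [-3.142, -0.0, 1.469]
ft_force: [-0.1, 0.1, -1.9]
opening: 0.183
```

>>> {"fn": "carry_out", "kwargs": {"moves": [{"dx":0,"dy":0,"dz":0.0003,"twist":0},{"dx":0,"dy":0,"dz":0.0006,"twist":0}]}}

```text
t: 11.45
eef_pos: [540.2, -163.6, 201.2]
tcp_rot: [3.141, -0.0, 1.469]
ft_force: [-0.5, 0.1, 0.1]
opening: 0.188
```

>>> {"fn": "carry_out", "kwargs": {"moves": [{"dx":0,"dy":0,"dz":0.0002,"twist":0},{"dx":0,"dy":0,"dz":0.0002,"twist":0}]}}

```text
t: 11.65
eef_pos: [540.2, -163.6, 201.0]
tcp_rot: [3.141, -0.0, 1.469]
ft_force: [0.6, 0.5, -0.2]
opening: 0.188
```

>>> {"fn": "carry_out", "kwargs": {"moves": [{"dx":0,"dy":0,"dz":0.0003,"twist":0},{"dx":0,"dy":0,"dz":0.0003,"twist":0}]}}

```text
t: 11.85
eef_pos: [540.2, -163.7, 200.6]
tcp_rot: [3.141, 0.0, 1.469]
ft_force: [-0.1, -1.4, -1.7]
opening: 0.187
```

>>> {"fn": "carry_out", "kwargs": {"moves": [{"dx":0,"dy":0,"dz":0.0002,"twist":0},{"dx":0,"dy":0,"dz":0.0002,"twist":0}]}}

```text
t: 12.05
eef_pos: [540.2, -163.7, 200.4]
tcp_rot: [3.141, 0.0, 1.469]
ft_force: [-0.6, -2.1, -0.2]
opening: 0.185
```

>>> {"fn": "carry_out", "kwargs": {"moves": [{"dx":0,"dy":0,"dz":0.0003,"twist":0},{"dx":0,"dy":0,"dz":0.0003,"twist":0}]}}

```text
t: 12.25
eef_pos: [540.2, -163.6, 200.1]
tcp_rot: [3.142, 0.0, 1.469]
ft_force: [-0.1, -1.6, -0.7]
opening: 0.188
```

>>> {"fn": "carry_out", "kwargs": {"moves": [{"dx":0,"dy":0,"dz":0.0002,"twist":0},{"dx":0,"dy":0,"dz":0.0002,"twist":0}]}}

```text
t: 12.45
eef_pos: [540.2, -163.7, 199.9]
tcp_rot: [3.141, 0.0, 1.469]
ft_force: [0.4, -1.4, -0.5]
opening: 0.19
```

>>> {"fn": "carry_out", "kwargs": {"moves": [{"dx":0,"dy":0,"dz":0.0003,"twist":0},{"dx":0,"dy":0,"dz":0.0003,"twist":0}]}}

```text
t: 12.65
eef_pos: [540.2, -163.6, 199.6]
tcp_rot: [3.141, 0.0, 1.469]
ft_force: [-0.0, -0.9, 0.7]
opening: 0.188
```

>>> {"fn": "carry_out", "kwargs": {"moves": [{"dx":0,"dy":0,"dz":0.0002,"twist":0},{"dx":0,"dy":0,"dz":0.0002,"twist":0}]}}

```text
t: 12.85
eef_pos: [540.2, -163.6, 199.4]
tcp_rot: [3.141, 0.0, 1.469]
ft_force: [0.8, -2.8, 0.6]
opening: 0.185
```

>>> {"fn": "carry_out", "kwargs": {"moves": [{"dx":0,"dy":0,"dz":0.0002,"twist":0},{"dx":0,"dy":0,"dz":0.0002,"twist":0}]}}

```text
t: 13.05
eef_pos: [540.2, -163.6, 199.2]
tcp_rot: [3.141, 0.0, 1.469]
ft_force: [-0.1, -2.8, 1.0]
opening: 0.191
```

```bash
python3 - <<'E'
from h import *
s=state(); print(s["eef_pos"],s["ft_force"],s["moment"],s["opening"])
E
```

```text
[ 540.20237527 -163.61812744  199.23992724] [-0.11515934 -2.77216144  0.95658182] [-0.84018208 -0.05023504 -0.02239766] 0.1905149923525526
```

>>> {"fn": "carry_out", "kwargs": {"moves": [{"dx":0,"dy":0,"dz":0.0001,"twist":2.5},{"dx":0,"dy":0,"dz":0.0001,"twist":5}]}}

```text
t: 13.25
eef_pos: [540.0, -163.4, 198.9]
tcp_rot: [-3.141, -0.0, 1.38]
ft_force: [-0.8, -1.0, -1.4]
opening: 0.19
```

```bash
python3 - <<'E'
from h import *
s=state(); print(s["eef_pos"],s["ft_force"],s["moment"],s["tcp_rot"])
E
```

```text
[ 539.97004367 -163.39785783  198.89615522] [-0.81049907 -1.04613251 -1.42776058] [-0.48824121  0.14332526 -0.00794055] [-3.14092755e+00 -3.60257994e-04  1.37984737e+00]
```

>>> {"fn": "carry_out", "kwargs": {"moves": [{"dx":0,"dy":0,"dz":0.0002,"twist":2.5},{"dx":0,"dy":0,"dz":0.0004,"twist":5}]}}

```text
t: 13.45
eef_pos: [539.8, -163.1, 198.3]
tcp_rot: [-3.14, -0.001, 1.292]
ft_force: [0.2, -0.0, -1.5]
opening: 0.186
```

>>> {"fn": "carry_out", "kwargs": {"moves": [{"dx":0,"dy":0,"dz":0.0003,"twist":0},{"dx":0,"dy":0,"dz":0.0006,"twist":0}]}}

```text
t: 13.65
eef_pos: [540.0, -163.3, 197.8]
tcp_rot: [-3.141, -0.001, 1.295]
ft_force: [-0.2, -0.6, -2.4]
opening: 0.19
```

```bash
python3 - <<'E'
from h import *
s=state(); print(s["eef_pos"],s["ft_force"],s["moment"],s["tcp_rot"])
E
```

```text
[ 539.98550643 -163.26115578  197.83002814] [-0.21054371 -0.61745509 -2.39100335] [-0.09797351  0.12300572  0.00731041] [-3.14077622e+00 -5.65513737e-04  1.29547958e+00]
```

>>> {"fn": "carry_out", "kwargs": {"moves": [{"dx":0,"dy":0,"dz":0.0004,"twist":0},{"dx":0,"dy":0,"dz":0.0008,"twist":0}]}}

```text
t: 13.85
eef_pos: [540.1, -163.4, 197.2]
tcp_rot: [-3.141, -0.0, 1.295]
ft_force: [0.3, 0.4, -1.0]
opening: 0.188
```

```bash
python3 - <<'E'
from h import *
s=state(); print(s["eef_pos"],s["ft_force"],s["moment"],s["tcp_rot"])
E
```

```text
[ 540.11528038 -163.42327201  197.18123656] [ 0.26382994  0.36123536 -0.97968021] [-0.07110422  0.13589468  0.00504487] [-3.14131398e+00 -2.99216112e-04  1.29483031e+00]
```

>>> {"fn": "carry_out", "kwargs": {"moves": [{"dx":0,"dy":0,"dz":0.0005,"twist":0},{"dx":0,"dy":0,"dz":0.001,"twist":0}]}}

```text
t: 14.05
eef_pos: [540.2, -163.5, 196.2]
tcp_rot: [-3.142, -0.0, 1.294]
ft_force: [0.2, -0.8, -1.5]
opening: 0.189
```

>>> {"fn": "carry_out", "kwargs": {"moves": [{"dx":0,"dy":0,"dz":0.0006,"twist":0},{"dx":0,"dy":0,"dz":0.0012,"twist":0}]}}

```text
t: 14.25
eef_pos: [540.2, -163.5, 195.0]
tcp_rot: [-3.142, -0.0, 1.294]
ft_force: [0.2, 0.8, -2.0]
opening: 0.19
```

>>> {"fn": "carry_out", "kwargs": {"moves": [{"dx":0,"dy":0,"dz":0.0006,"twist":0},{"dx":0,"dy":0,"dz":0.0012,"twist":0}]}}

```text
t: 14.45
eef_pos: [540.2, -163.5, 193.8]
tcp_rot: [-3.142, -0.0, 1.294]
ft_force: [0.6, -0.4, -1.5]
opening: 0.186
```

```bash
python3 - <<'E'
from h import *
s=state(); print(s["eef_pos"],s["ft_force"],s["moment"],s["tcp_rot"])
E
```

```text
[ 540.16266195 -163.54478009  193.84228434] [ 0.58971907 -0.44799763 -1.46543884] [-0.09383669  0.10658817 -0.02210863] [-3.14157279e+00 -1.18367747e-04  1.29428073e+00]
```

>>> {"fn": "carry_out", "kwargs": {"moves": [{"dx":0,"dy":0,"dz":0.0006,"twist":0},{"dx":0,"dy":0,"dz":0.0012,"twist":0}]}}

```text
t: 14.65
eef_pos: [540.2, -163.6, 192.7]
tcp_rot: [3.142, -0.0, 1.294]
ft_force: [0.0, 0.3, -1.0]
opening: 0.188
```

>>> {"fn": "carry_out", "kwargs": {"moves": [{"dx":0,"dy":0,"dz":0.0004,"twist":0},{"dx":0,"dy":0,"dz":0.0008,"twist":0}]}}

```text
t: 14.85
eef_pos: [540.2, -163.6, 191.9]
tcp_rot: [3.142, -0.0, 1.294]
ft_force: [-0.0, 0.2, -1.9]
opening: 0.19
```

>>> {"fn": "carry_out", "kwargs": {"moves": [{"dx":0,"dy":0,"dz":0.0003,"twist":0},{"dx":0,"dy":0,"dz":0.0003,"twist":0}]}}

```text
t: 15.05
eef_pos: [540.1, -163.6, 191.6]
tcp_rot: [3.142, -0.0, 1.294]
ft_force: [-0.2, 0.1, -2.2]
opening: 0.189
```

>>> {"fn": "carry_out", "kwargs": {"moves": [{"dx":0,"dy":0,"dz":0.0003,"twist":0},{"dx":0,"dy":0,"dz":0.0003,"twist":0}]}}

```text
t: 15.25
eef_pos: [540.2, -163.6, 191.3]
tcp_rot: [3.142, -0.0, 1.294]
ft_force: [-0.0, 0.2, -1.8]
opening: 0.187
```

>>> {"fn": "carry_out", "kwargs": {"moves": [{"dx":0,"dy":0,"dz":0.0003,"twist":0},{"dx":0,"dy":0,"dz":0.0003,"twist":0}]}}

```text
t: 15.45
eef_pos: [540.1, -163.5, 190.9]
tcp_rot: [-3.142, -0.0, 1.294]
ft_force: [-0.5, 1.0, -1.6]
opening: 0.187
```

>>> {"fn": "carry_out", "kwargs": {"moves": [{"dx":0,"dy":0,"dz":0.0003,"twist":0},{"dx":0,"dy":0,"dz":0.0003,"twist":0}]}}

```text
t: 15.65
eef_pos: [540.2, -163.6, 190.7]
tcp_rot: [-3.142, -0.0, 1.294]
ft_force: [-0.1, 0.3, -1.6]
opening: 0.186
```

>>> {"fn": "carry_out", "kwargs": {"moves": [{"dx":0,"dy":0,"dz":0.0002,"twist":0},{"dx":0,"dy":0,"dz":0.0002,"twist":0}]}}

```text
t: 15.85
eef_pos: [540.2, -163.6, 190.6]
tcp_rot: [3.141, -0.0, 1.294]
ft_force: [-0.7, 0.5, -1.1]
opening: 0.187
```

>>> {"fn": "carry_out", "kwargs": {"moves": [{"dx":0,"dy":0,"dz":0.0002,"twist":0},{"dx":0,"dy":0,"dz":0.0002,"twist":0}]}}

```text
t: 16.05
eef_pos: [540.2, -163.6, 190.6]
tcp_rot: [3.141, -0.0, 1.294]
ft_force: [-1.5, 0.5, 4.2]
opening: 0.185
```

>>> {"fn": "carry_out", "kwargs": {"moves": [{"dx":0,"dy":0,"dz":0.0002,"twist":0},{"dx":0,"dy":0,"dz":0.0002,"twist":0}]}}

```text
t: 16.25
eef_pos: [540.2, -163.6, 190.6]
tcp_rot: [3.141, -0.0, 1.294]
ft_force: [-2.0, 0.2, 6.4]
opening: 0.189
```

>>> {"fn": "carry_out", "kwargs": {"moves": [{"dx":0,"dy":0,"dz":0.0001,"twist":0},{"dx":0,"dy":0,"dz":0.0001,"twist":0},{"dx":0,"dy":0,"dz":0.0001,"twist":0},{"dx":0,"dy":0,"dz":0.0001,"twist":0},{"dx":0,"dy":0,"dz":0.0001,"twist":0}]}}

```text
t: 16.75
eef_pos: [540.2, -163.6, 190.6]
tcp_rot: [3.141, 0.0, 1.294]
ft_force: [-2.1, 1.3, 7.7]
opening: 0.187
```

>>> {"fn": "carry_out", "kwargs": {"moves": [{"dx":0,"dy":0,"dz":0,"twist":0},{"dx":0,"dy":0,"dz":0,"twist":0},{"dx":0,"dy":0,"dz":0,"twist":0}]}}

```text
t: 17.05
eef_pos: [540.2, -163.6, 190.6]
tcp_rot: [3.141, 0.0, 1.294]
ft_force: [-2.0, 0.4, 6.7]
opening: 0.191
```

```bash
python3 - <<'E'
from h import *
s=state(); print(s["eef_pos"],s["ft_force"],s["moment"],s["opening"])
p,d,ci=snap("wrist"); np.savez("w6.npz",p=p,d=d,**ci)
q=snap("side")[0]
c=np.hstack([cv2.resize(p[150:270,220:340],(400,400),interpolation=2),cv2.resize(q[190:280,255:345],(400,400),interpolation=2)])
save("pics/w6.png",np.clip((c/255.)**.5*255,0,255).astype(np.uint8))
E
```

```text
[ 540.24674142 -163.60544706  190.58842063] [-1.98767721  0.41676147  6.74040184] [ 0.08272795  0.62538186 -0.01528521] 0.19098000560434752
```

View pics/w6.png

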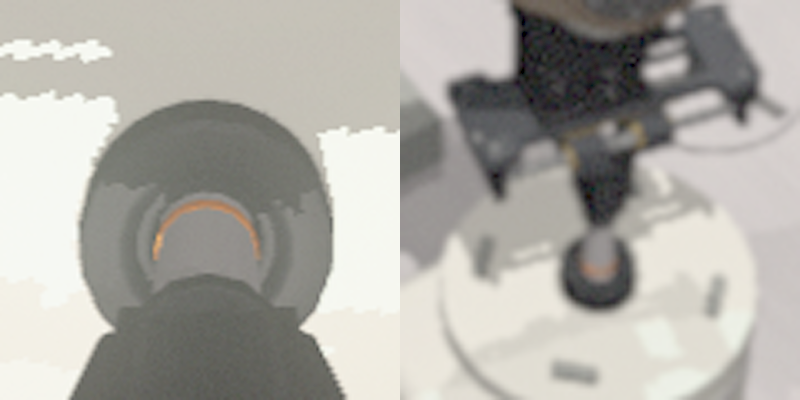

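The orange ring sits at the sleeve's mouth, at crop (208,205) in the left picture and (600,268) in the right. TCP z of 190.6 equals seat 76 plus 114.6. I'll ease off and let go.

>>> {"fn": "carry_out", "kwargs": {"grip": 0.07, "moves": [{"dx":0,"dy":0,"dz":-0.0002,"twist":0},{"dx":0,"dy":0,"dz":-0.0002,"twist":0},{"dx":0,"dy":0,"dz":-0.0002,"twist":0},{"dx":0,"dy":0,"dz":-0.0002,"twist":0},{"dx":0,"dy":0,"dz":-0.0002,"twist":0}]}}

```text
t: 17.65
eef_pos: [540.1, -163.6, 190.1]
tcp_rot: [-3.141, -0.0, 1.294]
ft_force: [-0.3, 0.0, 1.1]
opening: 0.552
```

>>> {"fn": "carry_out", "kwargs": {"moves": [{"dx":0,"dy":0,"dz":0,"twist":0},{"dx":0,"dy":0,"dz":0,"twist":0},{"dx":0,"dy":0,"dz":0,"twist":0}]}}

```text
t: 17.95
eef_pos: [540.2, -163.6, 190.2]
tcp_rot: [-3.142, -0.0, 1.294]
ft_force: [0.6, 0.2, 0.1]
opening: 0.732
```

Open; raising straight up.

>>> {"fn": "carry_out", "kwargs": {"moves": [{"dx":0,"dy":0,"dz":-0.01,"twist":0},{"dx":0,"dy":0,"dz":-0.03,"twist":0},{"dx":0,"dy":0,"dz":-0.06,"twist":0},{"dx":0,"dy":0,"dz":-0.09,"twist":0},{"dx":0,"dy":0,"dz":-0.12,"twist":0}]}}

```text
t: 18.45
eef_pos: [540.0, -163.5, 312.2]
tcp_rot: [3.141, -0.0, 1.294]
ft_force: [0.5, 0.7, 0.2]
opening: 0.737
```

>>> {"fn": "carry_out", "kwargs": {"moves": [{"dx":-0.03,"dy":0,"dz":0,"twist":0},{"dx":-0.03,"dy":0,"dz":0,"twist":0},{"dx":-0.03,"dy":0,"dz":0,"twist":0}]}}

```text
t: 18.75
eef_pos: [531.7, -192.6, 310.6]
tcp_rot: [3.141, -0.0, 1.293]
ft_force: [-0.9, -0.4, -0.4]
opening: 0.737
```

```bash
python3 - <<'E'
from h import *
s=state(); print(s["eef_pos"],s["ft_force"],s["opening"],s["t"])
p,d,ci=snap("wrist"); np.savez("w7.npz",p=p,d=d,**ci)
# the head top (z=226) should be near axis
m=(d>0); v,u=np.nonzero(m); Z=d[m]; P=(np.linalg.inv(ci["mtx"])@np.vstack([u*Z,v*Z,Z])).T; W=(P-ci["t"])@ci["R"]
k=(np.hypot(W[:,0]-540.2,W[:,1]+163.6)<15)&(W[:,2]>212)&(W[:,2]<245); print("head top",k.sum(),np.median(W[k],axis=0),np.percentile(W[k,2],90))
for q in((540.2,-163.6,130),(540.2,-163.6,226)):
  x=ci["mtx"]@(ci["R"]@np.array(q)+ci["t"]); print(x/x[2])
save("pics/w7.png",np.clip((cv2.resize(p[100:310,140:420],(800,600),interpolation=2)/255.)**.5*255,0,255).astype(np.uint8))
E
```

```text
[ 531.74512507 -192.57524252  310.57615875] [-0.85904959 -0.35424986 -0.43754539] 0.736502546706318 18.75
head top 644 [ 540.93688237 -161.35558168  226.04644743] 227.041057735804
[281.46569106 157.52232211   1.        ]
[281.45616167 175.19073489   1.        ]
```

View pics/w7.png

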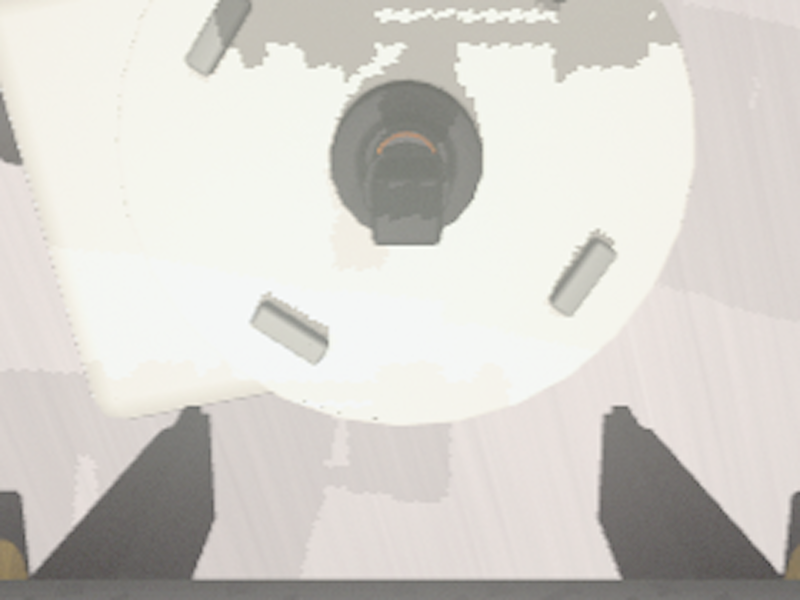

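The spindle stands upright and free in the sleeve, with the orange ring at the mouth at crop (407,140) and its head top measured at z = 226.0 (home is 226). The gripper is well clear of it.

```bash
python3 -c "
from cell import *
print(job_done())"
```

```text
the job is handed in; nothing more can be done
None
```

The spindle is back in the power unit and fully seated, and the job is handed in at about 19 s of the 61 s allowed.

- **How it went:** I gripped the spindle by its head and lifted it over the dough tool. I lowered it into the sleeve foot first, with a twist of 24° on the way in, because the pocket looked turned about 40°. The stepped end came to rest about 45 mm below the mouth. I turned it another 10° with only about 3 N on it, lighter than the suggested 5 N. The resistance then went away and the foot went in.
- **Seating:** It bottomed out at TCP z 190.6, which matches the expected seat height. I pressed it home with roughly 8–9 N for about a second, then eased off, let go and raised the arm.
- **Last checks:** After release the head top measured z = 226.0 mm, which is exactly home. The orange ring is at the sleeve's mouth, the spindle stands upright and the gripper is clear. Sideways forces stayed under about 3 N at every reading, and nothing else was touched.
- **Disagreements:** The fixed cameras differed by up to about 7 mm on the head and the mouth, so I used the wrist camera for both. The sleeve's rim measured about 52 mm wide against the 54 mm given, but its centre agreed with the bore to within about 0.2 mm.

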